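Strip the scanner stage and put its fittings away

ROBOT

A 6-joint arm with a two-finger parallel gripper is mounted at the origin on the work surface. World frame = base frame: x ahead of the robot, y to its left, z up, the work surface at z = 0. Lengths are in m, angles in rad, forces in N, time in s.
With the tool pointing down it reaches from about 0.375 to 0.9 m from the base axis. Payload 3.1 kg.
Tool frame: the origin (TCP) lies midway between the tips of the shut fingers; the grasp point (between the pads) lies 19 mm behind it; y points along the fingers, z is the direction in which the jaws open and shut, and the axes are right-handed (so a half turn about y gives the same grasp; the last joint's range is limited). The gripper opens to 85 mm and grips with 20 to 120 N. Pads are 22 mm wide; open, the fingers measure 114 mm over their backs; the gripper's body (76 mm by 85 mm) begins 54 mm behind the grasp point. The pads swing forward as they close: fully open they stand 13 mm farther back than shut.
Start: joints at [-1.292, 0.527, 1.433, -0, 1.181, -0.178], TCP at [0.276, -0.561, 0.231] pointing down, gripper open.
Joint ranges: [-3.08, 3.08], [-0.75, 2.2], [0.22, 2.44], [-1.43, 4.57], [0, 2.65], [-2.85, 2.85]. Speed limits (rad/s): [2.79, 2.79, 3.14, 3.14, 3.14, 3.14].

INTERFACE

Orientations are given as a unit quaternion [x, y, z, w].
In Python, from station import bot, imaging, ticket gives the robot as it stands. The module is installed in compiled form; this text tells all that it offers.
- The arm moves only by the shell command python3 -m jog 'ROWS' [FORCE]. ROWS is JSON, a list of rows, each an object of numbers: "x", "y", "z": the shift along the tool's x, y, z in cm; "yaw": the turn about the tool's y in degrees; "grip": the finger opening in cm, from 0 to 8.54. A call has 1 to 10 rows; each row shifts and turns the commanded pose from where the row before left it, along the tool's axes as they then stand; what a row does not reach is not made up. A row lasts 1/10 s, in which the tool goes at most 50 mm and 8.59 degrees, less where a joint would pass 70% of its speed; a pose out of reach is approached as far as the arm can. A call with a gripper value outside its range is refused whole. The fingers move at their own pace and stop on an object; FORCE is the grip in N (left out, the last holds). Time passes only in rows, so rows that do not move let the fingers close. It gives the time, the measured TCP pose, the force and the opening at its end, in the units of the state.
- bot.get_obs(): the state, without advancing time (a new reading comes with each control period).
- imaging.snapshot(name): name is "scene" or "top" or "wrist"; returns (picture, depth): 480x640x3 uint8, red, green, blue; 480x640 float32, m along the optical axis (not along the pixel's ray), 0 where there is no reading.
- imaging.camera_info(name): a dict with "vertical_fov" (degrees; the focal length in pixels is half the picture's height over the tangent of half this angle, whatever the lens; pixels are square), "cx", "cy" (the principal point, pixels), "k1" (the pictures are not rectified: a ray, as slopes to the right and down, at radius r is drawn at 1 + k1 r^2 times it, then the intrinsics apply), "cam_to_world" (4x4, takes a point from camera to world coordinates); the wrist camera has in their place "tool_from_camera" (4x4, takes a point from camera to tool coordinates, whose origin is the TCP and whose axes are the tool frame's). Camera axes: x right, y down, z forward; pixel columns grow to the right and rows downward; lengths in m; the calibration is good to about 2 mm. A picture is of the moment at which its call begins: read the wrist's pose just before it. camera_info takes no time and is no camera call.
- ticket.job_done(): hands the job in, once; it reports no verdict.
The state is a dict: "time": time; "joints": joint angles; "joint_vel": joint speeds; "effort": joint torques, N m; "tcp_pos": TCP position; "tcp_rot": TCP orientation; "wrist_force": force on the tool from outside, world axes, zero at the start; "moment": the same for the moment, N m; "width": finger opening in m.
Only numpy, scipy, OpenCV 4.12 (cv2) and the standard library are available. Lean on these libraries where they do the work, as an engineer would, in place of code of your own. Each camera call takes 0.05 s, during which the arm holds its last target.

TASK

Clear the scanner stage for cleaning: slide the aluminium fence along its T-slot, under the low bridge and out of the open end, lift it off, and stand it on its foot in the tray that already holds a fence like it. Stand the loose knob clamp on its base in the other tray, beside the clamp of its own kind. Do not bang the gripper into the bridge, leave everything else on the bench where it is, without shoving the spare parts about, and let go of everything at the end.

Things in the scene. Friction and masses are not known exactly. Their poses are not given: they have to be found in the camera images.
- fence_mid (a point): Centre (31 mm above the underside) of the fence to take off: bare aluminium bar of upside-down T section, 140 mm long (its y), 62 mm tall, about 0.24 kg. Foot 28 mm wide, 8 mm thick; upright fin 10 mm thick with scale ticks; both run the full length. z up. At first its foot is captive in the T-slot, before (-y of) the bridge; the fin stands 45 mm above the bed top.
- slot_mouth (a point): On the fixed scanner stage: centre of the T-slot's floor at its open end, 24 mm above the table. z up; +y points along the slot out of the open end. Bed 100 mm wide, top face 17 mm above this point, reaching 250 mm to -y; slot closed at y = -244 mm. Channel 32 mm wide, 11 mm high, under 6 mm lips with a 14 mm gap: the foot is captive until wholly past this end.
- bridge_mid (a point): Low fixed white bridge over the stage: middle of its beam's underside, 72 mm above the slot floor, 45 mm before the open end; axes as the stage. Beam 30 mm wide along the slot, 164 mm across it, 16 mm thick; posts 20 x 30 mm, inner faces 62 mm from the centre line. The fence passes under with 10 mm to spare; fingers holding it do not.
- clamp_mid (a point): Centre (33 mm above the underside) of the knob clamp to put away: bare aluminium, flat base 36 x 80 x 16 mm (80 along its y) with an upright round post in the middle, 26 mm diameter, 50 mm tall (66 mm in all), about 0.16 kg. Stands loose on the table near the stage. z up, along the post.
- fence_tray_in (a point): Middle of the inner floor (4 mm above the table) of the fixed black plastic tray that holds a spare fence. Inside 212 mm along its x, 142 mm along its y; walls 4 mm thick, tops 25 mm above the table. The spare stands lengthwise along x, about 45 mm to -y; the +y half is empty. Left or right of the stage: it varies.
- clamp_tray_in (a point): The same point of the other tray, of the same size, that holds a spare knob clamp (base lengthwise along x, about 45 mm to -y of the middle; the +y half is empty).
- spare_fence_mid (a point): Centre of the spare fence standing in its tray, same shape as the fence to be taken off.
- spare_clamp_mid (a point): Centre of the spare knob clamp standing in its tray, same shape as the one to be put away.
- jar: Bystander: glass jar with a white cap, 50 mm across, 65 mm tall. Origin at the underside.
- tip_box: Bystander: closed box of pipette tips, 88 x 123 x 58 mm. Origin at the underside.
- well_plate: Bystander: white plastic well plate, 86 x 128 x 15 mm. Origin at the underside.
- tube_rack: Bystander: white rack of capped tubes, 60 x 150 x 67 mm. Origin at the underside.
- beaker: Bystander: open glass beaker, 66 mm across, 75 mm tall. Origin at the underside.

How it is judged:
By the outcome, as a careful person would: the job done as asked, in the order asked, and still so for the second after the job is handed in, with the robot touching nothing.
It also fails if it takes over 72 s, if anything falls off the work surface, if the arm or the gripper's body presses on something with over 40 N, if the wrist force passes 120 N, or if a joint passes its speed limit or range.

## Working session

There is one attempt and no reset: what is moved stays moved. The work goes in short steps, Python scripts to look and compute and a shell command to move; the robot and the scene stay as the last step left them, time stands still between calls to the robot, and variables do not carry over. Pictures are saved under pics/ and viewed, and the job is handed in when it is done.

```bash
mkdir -p pics; cat > h.py <<'E'
import numpy as np, cv2
from station import bot, imaging, ticket
def snap(cam,fn):
    o=bot.get_obs(); im,d=imaging.snapshot(cam); cv2.imwrite('pics/'+fn+'.png',im[:,:,::-1]); 
    np.savez('pics/'+fn+'.npz',im=im,d=d,p=o['tcp_pos'],q=o['tcp_rot']); return im,d,o
def world(cam,d,o=None):
    from scipy.spatial.transform import Rotation as R
    c=imaging.camera_info(cam); H,W=d.shape
    f=H/2/np.tan(np.radians(c['vertical_fov'])/2)
    K=np.array([[f,0,c['cx']],[0,f,c['cy']],[0,0,1.]])
    u,v=np.meshgrid(np.arange(W),np.arange(H))
    pts=np.stack([u,v],-1).reshape(-1,1,2).astype(float)
    n=cv2.undistortPoints(pts,K,np.array([c['k1'],0,0,0,0.])).reshape(H,W,2)
    P=np.concatenate([n*d[...,None],d[...,None]],-1)
    if cam=='wrist':
        T=np.array(c['tool_from_camera']); M=np.eye(4); M[:3,:3]=R.from_quat(o['tcp_rot']).as_matrix(); M[:3,3]=o['tcp_pos']; T=M@T
    else: T=np.array(c['cam_to_world'])
    Wd=P@T[:3,:3].T+T[:3,3]; Wd[d<=0]=np.nan
    return Wd
E
python3 - <<'E'
from h import *
for c in ['scene','top']:
    im,d,o=snap(c,c+'0'); np.save('pics/%s0w.npy'%c,world(c,d))
    print({k:np.round(v,3) if not isinstance(v,dict) else v for k,v in imaging.camera_info(c).items()})
print(o)
from scipy.spatial.transform import Rotation as R
print(R.from_quat(o['tcp_rot']).as_matrix().round(3))
E
```

```text
{'vertical_fov': np.float64(57.55), 'cx': np.float64(325.15), 'cy': np.float64(239.001), 'k1': np.float64(-0.052), 'cam_to_world': array([[-0.528,  0.525, -0.667,  1.235],
       [ 0.849,  0.348, -0.398,  0.339],
       [ 0.023, -0.777, -0.629,  0.678],
       [ 0.   ,  0.   ,  0.   ,  1.   ]])}
{'vertical_fov': np.float64(47.813), 'cx': np.float64(315.348), 'cy': np.float64(252.771), 'k1': np.float64(-0.158), 'cam_to_world': array([[-1.00e-03, -9.91e-01,  1.32e-01,  4.64e-01],
       [-1.00e+00,  0.00e+00, -3.00e-03, -2.60e-02],
       [ 3.00e-03, -1.32e-01, -9.91e-01,  1.18e+00],
       [ 0.00e+00,  0.00e+00,  0.00e+00,  1.00e+00]])}
{'time': 0.05, 'joints': array([-1.29147350e+00,  5.28454957e-01,  1.43387430e+00,  1.85707841e-05,
        1.18140982e+00, -1.78450053e-01]), 'joint_vel': array([ 0.00035998, -0.00200316, -0.00225125,  0.0002948 , -0.00083538,
        0.00123787]), 'effort': array([-7.27658062e-06, -4.43692052e+01, -1.78779459e+01, -2.22636868e-04,
        3.79963327e-03, -4.46002915e-06]), 'tcp_pos': array([ 0.2760819 , -0.55993414,  0.23034942]), 'tcp_rot': array([-0.16046735,  0.68942358, -0.68790715,  0.16040296]), 'wrist_force': array([ 0.5082135 , -0.9049459 , -0.19309164]), 'moment': array([ 0.05598716, -0.04144019, -0.0368168 ]), 'width': 0.08549197289769926}
[[-0.897 -0.001  0.442]
 [-0.442  0.002 -0.897]
 [-0.    -1.    -0.002]]
```

View pics/top0.png

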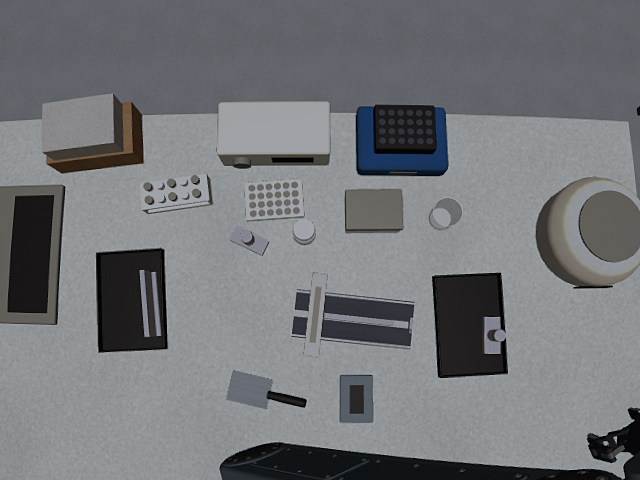

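View pics/scene0.png

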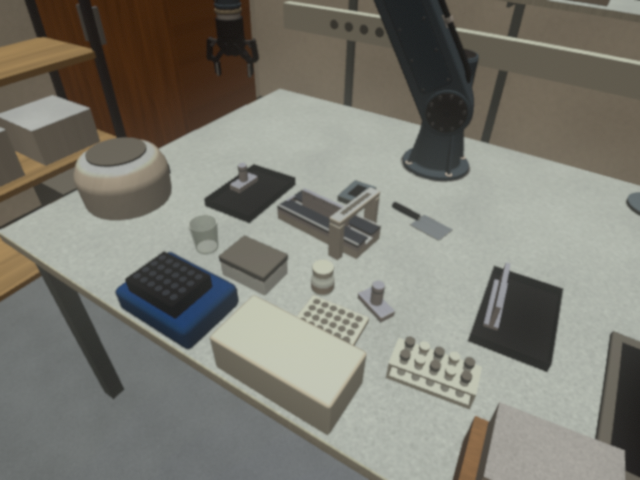

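The top view shows the stage at about (355,320), with the bridge at (315,315) and the open end on the left, which is world +y. The fence tray is at (130,300) and the clamp tray at (470,325). The loose clamp is at (250,240) and the jar at (304,231). Next I'll measure positions.

```bash
python3 - <<'E'
from h import *
im=cv2.imread('pics/top0.png'); w=np.load('pics/top0w.npy')
crop=cv2.resize(im[220:400,220:440],None,fx=3.6,fy=3.3,interpolation=cv2.INTER_CUBIC)[:600,:800]; cv2.imwrite('pics/c1.png',crop)
z=w[...,2]
def pr(n,x0,x1,y0,y1,lo,hi):
    s=w[y0:y1,x0:x1].reshape(-1,3); s=s[(s[:,2]>lo)&(s[:,2]<hi)]
    if len(s)<5: print(n,'few');return
    r=cv2.minAreaRect((s[:,:2]*1000).astype(np.float32)); print(n,len(s),'z',np.median(s[:,2]).round(4),'rect',np.round(r[0],1),np.round(r[1],1),round(r[2],1),'mean',s.mean(0).round(4))
pr('table',200,240,300,340,-.05,.05)
pr('bed',285,420,260,360,.033,.05)
pr('fin',285,420,260,360,.075,.1)
pr('bridge',285,340,260,360,.1,.13)
pr('loosebase',225,275,220,260,.008,.024)
pr('loosepost',225,275,220,260,.055,.075)
pr('ftray',90,172,240,360,.018,.032)
pr('ftray all',90,172,240,360,.002,.032)
pr('sfin',90,172,240,360,.05,.08)
pr('ctray',425,515,265,385,.018,.032)
pr('spost',425,515,265,385,.055,.085)
pr('jar',285,325,210,245,.05,.08)
pr('tip',335,412,180,240,.05,.08)
pr('plate',240,308,175,224,.009,.03)
pr('rack',135,215,165,220,.03,.08)
pr('beaker',425,465,195,235,.06,.09)
E
```

```text
table 1596 z 0.0009 rect [474.9 180.4] [85.4 88.1] 0.6 mean [0.4747 0.1799 0.0008]
bed 4327 z 0.042 rect [ 475.9 -107.9] [250.4 101.2] 83.4 mean [ 0.4744 -0.1195  0.042 ]
fin 354 z 0.0867 rect [ 474.9 -116.5] [138.8  10.5] 83.4 mean [ 0.475  -0.1161  0.0868]
bridge 1293 z 0.1127 rect [484.6 -29.1] [ 31.6 164.9] 83.7 mean [ 0.4839 -0.0285  0.1127]
loosebase 459 z 0.0167 rect [660.5 111. ] [81.2 62.8] 64.5 mean [0.6468 0.1152 0.0166]
loosepost 127 z 0.0664 rect [647.8 116.2] [25.3 23.7] 49.9 mean [0.6475 0.1157 0.0659]
ftray 931 z 0.0246 rect [515.4 375.7] [221.5 153.6] 4.0 mean [0.5174 0.3694 0.0244]
ftray all 6636 z 0.0057 rect [519.  382.4] [266.4 190.5] 1.3 mean [0.5173 0.381  0.0085]
sfin 496 z 0.0656 rect [507.2 328.4] [139.9  13.5] 6.5 mean [0.5066 0.327  0.064 ]
ctray 1218 z 0.0234 rect [ 462.  -363.4] [221.2 153.2] 2.4 mean [ 0.4536 -0.3786  0.0235]
spost 137 z 0.0697 rect [ 439.1 -410.9] [23.4 25.2] 27.3 mean [ 0.4393 -0.4088  0.0689]
jar 362 z 0.0657 rect [663.1  -3.7] [43.3 43.4] 45.1 mean [ 0.6626 -0.0042  0.0655]
tip 2302 z 0.0587 rect [ 707.7 -152.8] [ 89.1 122.1] 0.2 mean [ 0.7065 -0.1518  0.0587]
plate 2186 z 0.016 rect [744.3  63.8] [ 96.9 128.9] 3.9 mean [0.7378 0.063  0.016 ]
rack 1918 z 0.0475 rect [750.  279.4] [ 63.  152.4] 7.8 mean [0.7472 0.2751 0.053 ]
beaker 262 z 0.0729 rect [ 698. -307.] [64.1 64.8] 48.5 mean [ 0.7006 -0.3103  0.0716]
```

View pics/c1.png

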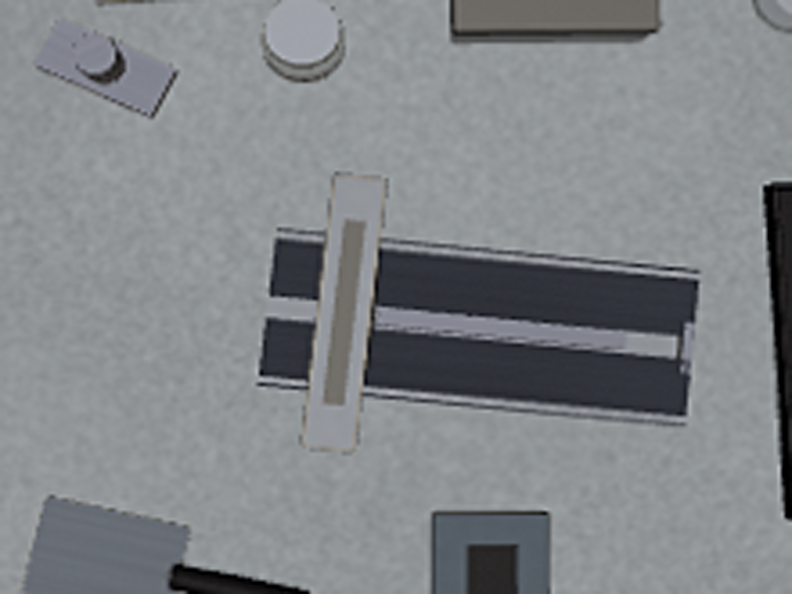

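```bash
cat >> h.py <<'E'
def go(x,y,z,zang,o=None):
    """remaining yaw(deg about tool y) then shifts (cm) in tool axes after the turn; zang=world angle of tool z (deg)"""
    from scipy.spatial.transform import Rotation as R
    o=o or bot.get_obs(); M=R.from_quat(o['tcp_rot']).as_matrix()
    a=np.degrees(np.arctan2(M[1,2],M[0,2])); yaw=-((zang-a+180)%360-180)
    M2=M@R.from_euler('y',yaw,degrees=True).as_matrix()
    s=M2.T@(np.array([x,y,z])-o['tcp_pos'])*100
    print('zang now',a.round(2),'yaw',yaw.round(2),'xyz cm',s.round(2),'tcp',o['tcp_pos'].round(4),'t',o['time'],'j',np.round(o['joints'],2),'F',np.round(o['wrist_force'],1),'w',o['width'])
E
python3 - <<'E'
from h import *
print(imaging.camera_info('wrist'))
E=np.array([490.2,16.3]);y=np.array([.115,.9934])
p=(E-160*y)/1000;print(p)
go(p[0],p[1],.2,-6.6)
E
```

```text
{'vertical_fov': 58.911437459175, 'cx': 318.2391673388916, 'cy': 239.79919132671137, 'k1': -0.08950103378334114, 'tool_from_camera': array([[-1.00669251e-04,  9.47790370e-01,  3.18894032e-01,
        -8.18313476e-02],
       [-6.01131758e-04, -3.18894033e-01,  9.47790185e-01,
        -1.42167802e-01],
       [ 9.99999814e-01, -9.62840018e-05,  6.01849715e-04,
         2.69128649e-04],
       [ 0.00000000e+00,  0.00000000e+00,  0.00000000e+00,
         1.00000000e+00]])}
[ 0.4718   -0.142644]
zang now -63.77 yaw -57.17 xyz cm [-43.7    3.11  14.65] tcp [ 0.2761 -0.56    0.2304] t 0.1 j [-1.29  0.53  1.43 -0.    1.18 -0.18] F [ 0.3 -0.7 -1.3] w 0.08559876674386667
```

```bash
python3 -m jog '[{"yaw":-8.17},{"yaw":-8.17},{"yaw":-8.17},{"yaw":-8.17},{"yaw":-8.17},{"yaw":-8.17},{"yaw":-8.17,"grip":5}]' && python3 -m jog '[{"x":-4.3,"z":1.45},{"x":-4.3,"z":1.45},{"x":-4.3,"z":1.45},{"x":-4.3,"z":1.45},{"x":-4.3,"z":1.45},{"x":-4.3,"z":1.45},{"x":-4.3,"z":1.45},{"x":-4.3,"z":1.45},{"x":-4.3,"z":1.45},{"x":-4.3,"z":1.45}]'; python3 - <<'E'
from h import *
go(.4718,-.1426,.2,-6.6)
im,d,o=snap('wrist','w1'); np.save('pics/w1w.npy',world('wrist',d,o))
E
```

```text
zang now -63.77 yaw -57.17 xyz cm [-43.71   3.11  14.65] tcp [ 0.2761 -0.56    0.2304] t 0.1 j [-1.29  0.53  1.43 -0.    1.18 -0.18] F [ 0.3 -0.7 -1.3] w 0.08559876674386667$[0]: bad value
```

View pics/w1.png

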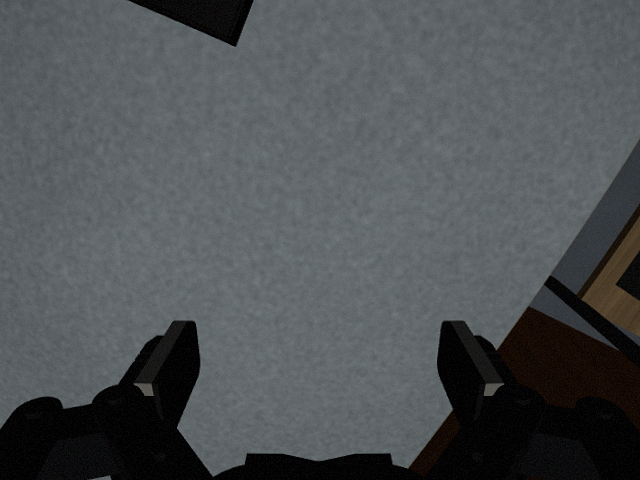

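The call was refused and nothing moved; each row may need every key. The wrist view shows only bare table and the tray corner at (237,45).

```bash
python3 -m jog '[{"x":0,"y":0,"z":0,"yaw":-8.17,"grip":5},{"x":0,"y":0,"z":0,"yaw":-8.17,"grip":5},{"x":0,"y":0,"z":0,"yaw":-8.17,"grip":5},{"x":0,"y":0,"z":0,"yaw":-8.17,"grip":5},{"x":0,"y":0,"z":0,"yaw":-8.17,"grip":5},{"x":0,"y":0,"z":0,"yaw":-8.17,"grip":5},{"x":0,"y":0,"z":0,"yaw":-8.17,"grip":5}]'
```

```text
time: 0.85
tcp_pos: [0.2762, -0.5603, 0.2309]
tcp_rot: [-0.472, 0.527, -0.526, 0.472]
wrist_force: [0.8, -0.0, -0.1]
width: 0.0499
```

```bash
python3 -m jog '[{"x":-4.3,"y":0,"z":1.45,"yaw":0,"grip":5},{"x":-4.3,"y":0,"z":1.45,"yaw":0,"grip":5},{"x":-4.3,"y":0,"z":1.45,"yaw":0,"grip":5},{"x":-4.3,"y":0,"z":1.45,"yaw":0,"grip":5},{"x":-4.3,"y":0,"z":1.45,"yaw":0,"grip":5},{"x":-4.3,"y":0,"z":1.45,"yaw":0,"grip":5},{"x":-4.3,"y":0,"z":1.45,"yaw":0,"grip":5},{"x":-4.3,"y":0,"z":1.45,"yaw":0,"grip":5},{"x":-4.3,"y":0,"z":1.45,"yaw":0,"grip":5},{"x":-4.3,"y":0,"z":1.45,"yaw":0,"grip":5}]'; python3 - <<'E'
from h import *
go(.4718,-.1426,.2,-6.6)
im,d,o=snap('wrist','w2'); np.save('pics/w2w.npy',world('wrist',d,o))
E
```

```text
time: 1.85
tcp_pos: [0.47, -0.1483, 0.2313]
tcp_rot: [-0.47, 0.528, -0.528, 0.47]
wrist_force: [1.2, -1.2, -0.1]
width: 0.0501
zang now -6.59 yaw 0.01 xyz cm [-0.58  3.13  0.12] tcp [ 0.47   -0.1483  0.2313] t 1.85 j [-0.53  0.35  1.76 -0.    1.03 -0.42] F [ 1.2 -1.2 -0.1] w 0.05010209302066642
```

View pics/w2.png

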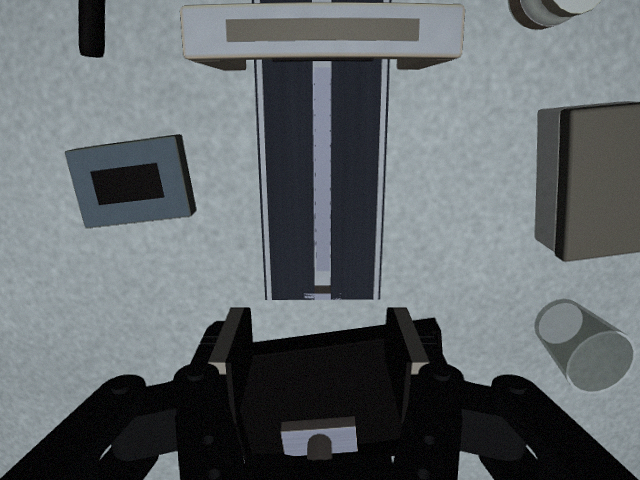

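The wrist view shows the fin from (322,60) to (322,287) in line with the slot, and the bridge beam at rows 5-60. Now I'll measure the fin from this view.

```bash
python3 - <<'E'
from h import *
w=np.load('pics/w2w.npy')
def pr(n,x0,x1,y0,y1,lo,hi):
    s=w[y0:y1,x0:x1].reshape(-1,3); s=s[(s[:,2]>lo)&(s[:,2]<hi)]
    r=cv2.minAreaRect((s[:,:2]*1000).astype(np.float32)); print(n,len(s),'z',np.median(s[:,2]).round(4),'rect',np.round(r[0],1),np.round(r[1],1),round(r[2],1))
    l=cv2.fitLine((s[:,:2]*1000).astype(np.float32),cv2.DIST_HUBER,0,.01,.01).ravel(); print('   line',np.degrees(np.arctan2(l[1],l[0])).round(2),l[2:].round(1), 'x at y=-116:',l[2]+(-116-l[3])*l[0]/l[1])
pr('fin',300,345,55,295,.078,.093)
pr('bed',250,395,60,300,.035,.05)
pr('bridge',175,470,0,70,.1,.125)
E
```

```text
fin 3029 z 0.0855 rect [ 476.4 -118.3] [139.8  10.5] 84.0
   line 83.81 [ 477.  -113.2] x at y=-116: 476.655
bed 26042 z 0.0407 rect [ 474.3 -136.8] [195.  100.9] 83.8
   line -87.33 [ 474.  -128.2] x at y=-116: 473.4816
bridge 15975 z 0.1116 rect [485.9 -30.1] [ 32.2 164.5] 83.8
   line -6.26 [485.9 -30.2] x at y=-116: 1268.208
```

```bash
python3 - <<'E'
from h import *
go(.470,-.173,.056,-6.2)
E
```

```text
zang now -6.36 yaw -0.16 xyz cm [ 3.19 17.51  0.16] tcp [ 0.4716 -0.142   0.2313] t 1.9 j [-0.52  0.35  1.76  0.01  1.03 -0.42] F [ 2.6  3.  -1.1] w 0.05001691547185047
```

```bash
python3 - <<'E'
from h import *
for k in range(2):
    im,d,o=snap('wrist','w3_%d'%k); w=world('wrist',d,o)
    print(o['tcp_pos'].round(4))
    for n,(x0,x1,y0,y1,lo,hi) in dict(fin=(300,345,65,300,.078,.093),bridge=(175,470,0,75,.1,.125)).items():
        s=w[y0:y1,x0:x1].reshape(-1,3); s=s[(s[:,2]>lo)&(s[:,2]<hi)]
        r=cv2.minAreaRect((s[:,:2]*1000).astype(np.float32)); print(n,len(s),'z',np.median(s[:,2]).round(4),'rect',np.round(r[0],1),np.round(r[1],1),round(r[2],1))
E
```

```text
[ 0.4716 -0.142   0.2313]
fin 2970 z 0.0855 rect [ 476.5 -117.8] [139.5  10.6] 83.8
bridge 15633 z 0.1116 rect [485.7 -30. ] [ 32.1 164.7] 83.7
[ 0.4704 -0.145   0.2312]
fin 2966 z 0.0856 rect [ 476.4 -118. ] [139.   10.6] 83.7
bridge 15816 z 0.1116 rect [485.9 -30.1] [ 31.7 164.5] 83.8
```

```bash
python3 -m jog '[{"x":0.75,"y":0,"z":0.03,"yaw":0,"grip":5},{"x":0.75,"y":2,"z":0,"yaw":0,"grip":5},{"x":0.75,"y":3,"z":0,"yaw":0,"grip":5},{"x":0.75,"y":3,"z":0,"yaw":0,"grip":5},{"x":0,"y":2,"z":0,"yaw":0,"grip":5},{"x":0,"y":2,"z":0,"yaw":0,"grip":5},{"x":0,"y":0,"z":0,"yaw":0,"grip":5},{"x":0,"y":0,"z":0,"yaw":0,"grip":5}]'; python3 - <<'E'
from h import *
go(.470,-.173,.056,-6.2)
E
```

```text
time: 2.8
tcp_pos: [0.466, -0.1815, 0.1112]
tcp_rot: [-0.47, 0.529, -0.528, 0.47]
wrist_force: [0.5, -0.1, -0.1]
width: 0.0501
zang now -6.72 yaw -0.52 xyz cm [-0.89  5.52  0.31] tcp [ 0.466  -0.1815  0.1112] t 2.8 j [-0.6   0.55  1.85 -0.    0.74 -0.48] F [ 0.5 -0.1 -0.1] w 0.05006359804707335
```

```bash
python3 -m jog '[{"x":-0.6,"y":2,"z":0.15,"yaw":-0.2,"grip":5},{"x":0,"y":2,"z":0.1,"yaw":0,"grip":5}]';  python3 -m jog '[{"x":0,"y":0,"z":0,"yaw":0,"grip":5}]';python3 -m jog '[{"x":0,"y":0,"z":0,"yaw":0,"grip":5}]'; python3 - <<'E'
from h import *
go(.470,-.173,.056,-6.2)
im,d,o=snap('wrist','w4')
go(.470,-.173,.056,-6.2)
E
```

```text
time: 3.0
tcp_pos: [0.4709, -0.1756, 0.0727]
tcp_rot: [0.471, -0.526, 0.529, -0.472]
wrist_force: [1.1, -0.2, -0.5]
width: 0.0501
time: 3.1
tcp_pos: [0.4692, -0.1746, 0.0709]
tcp_rot: [-0.471, 0.528, -0.527, 0.471]
wrist_force: [0.1, -0.2, -0.1]
width: 0.0499
time: 3.2
tcp_pos: [0.4701, -0.175, 0.0722]
tcp_rot: [0.471, -0.527, 0.528, -0.471]
wrist_force: [-0.3, -0.1, 0.4]
width: 0.0496
zang now -6.41 yaw -0.21 xyz cm [-0.2   1.62 -0.03] tcp [ 0.4701 -0.175   0.0722] t 3.2 j [-0.58  0.63  1.87 -0.    0.64 -0.47] F [-0.3 -0.1  0.4] w 0.049590441949113745
zang now -6.4 yaw -0.2 xyz cm [-0.21  1.66 -0.06] tcp [ 0.4703 -0.1751  0.0726] t 3.25 j [-0.58  0.63  1.87 -0.    0.64 -0.47] F [-0.6 -0.4  0.3] w 0.04996643810383029
```

View pics/w4.png

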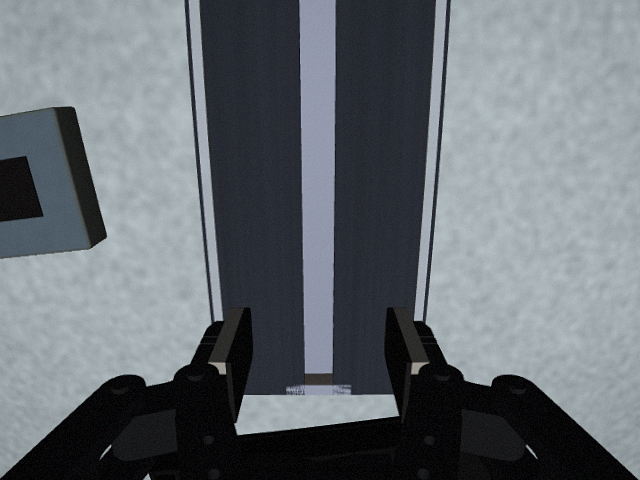

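The fin at (319,350) is centred between the pads, whose inner edges are at 250 and 387. I'll descend and close.

```bash
python3 -m jog '[{"x":-0.2,"y":1.0,"z":0,"yaw":-0.2,"grip":5},{"x":0,"y":0.6,"z":0,"yaw":0,"grip":5},{"x":0,"y":0,"z":0,"yaw":0,"grip":2},{"x":0,"y":0,"z":0,"yaw":0,"grip":0.5},{"x":0,"y":0,"z":0,"yaw":0,"grip":0.5},{"x":0,"y":0,"z":0,"yaw":0,"grip":0.5},{"x":0,"y":0,"z":0,"yaw":0,"grip":0.5}]' 50; python3 - <<'E'
from h import *
go(.470,-.173,.056,-6.2)
E
```

```text
time: 3.95
tcp_pos: [0.47, -0.1723, 0.0554]
tcp_rot: [0.472, -0.526, 0.526, -0.472]
wrist_force: [-0.6, -0.1, 0.4]
width: 0.0093
zang now -6.18 yaw 0.02 xyz cm [ 0.07 -0.06  0.01] tcp [ 0.47   -0.1723  0.0554] t 3.95 j [-0.57  0.66  1.88  0.    0.6  -0.47] F [-0.6 -0.1  0.4] w 0.009333663803531778
```

```bash
python3 -m jog '[{"x":-0.6,"y":0,"z":0,"yaw":0,"grip":0.5},{"x":-1.4,"y":0,"z":0,"yaw":0,"grip":0.5},{"x":-1.4,"y":0,"z":0,"yaw":0,"grip":0.5},{"x":-1.4,"y":0,"z":0,"yaw":0,"grip":0.5},{"x":-1.4,"y":0,"z":0,"yaw":0,"grip":0.5},{"x":-1.4,"y":0,"z":0,"yaw":0,"grip":0.5},{"x":-1.4,"y":0,"z":0,"yaw":0,"grip":0.5},{"x":-1,"y":0,"z":0,"yaw":0,"grip":0.5},{"x":-0.2,"y":0,"z":0,"yaw":0,"grip":0.5},{"x":0,"y":0,"z":0,"yaw":0,"grip":0.5}]'; python3 - <<'E'
from h import *
go(.481,-.072,.056,-6.2)
im,d,o=snap('wrist','w5')
im,d,o=snap('top','t5')
E
```

```text
time: 4.95
tcp_pos: [0.4807, -0.0698, 0.0554]
tcp_rot: [-0.472, 0.527, -0.526, 0.472]
wrist_force: [0.9, 2.4, 1.6]
width: 0.009
zang now -6.18 yaw 0.02 xyz cm [ 0.22 -0.06  0.06] tcp [ 0.4807 -0.0698  0.0554] t 4.95 j [-0.38  0.65  1.92  0.    0.58 -0.27] F [0.9 2.4 1.6] w 0.009047350354442164
```

View pics/w5.png

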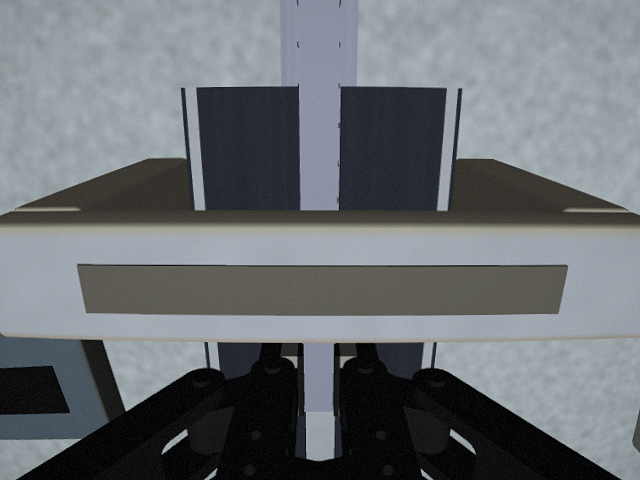

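View pics/t5.png

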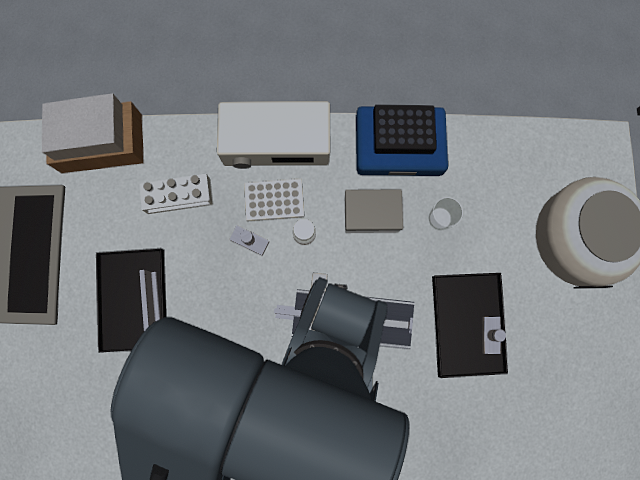

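The fence now sticks out about 55 mm past the open end (row 88 and above), still held. I'll release it, hop over the bridge and regrip on the far side.

```bash
python3 -m jog '[{"x":0,"y":0,"z":0,"yaw":0,"grip":4},{"x":0,"y":0,"z":0,"yaw":0,"grip":4},{"x":0,"y":0,"z":0,"yaw":0,"grip":4},{"x":0,"y":-1.5,"z":0,"yaw":0,"grip":4},{"x":0,"y":-4,"z":0,"yaw":0,"grip":4},{"x":0,"y":-4,"z":0,"yaw":0,"grip":4},{"x":0,"y":-3,"z":0,"yaw":0,"grip":4},{"x":0,"y":0,"z":0,"yaw":0,"grip":4},{"x":0,"y":0,"z":0,"yaw":0,"grip":4}]' && python3 -m jog '[{"x":-2,"y":0,"z":0,"yaw":0,"grip":4},{"x":-3,"y":0,"z":0,"yaw":0,"grip":4},{"x":-2,"y":0,"z":0,"yaw":0,"grip":4},{"x":-0.8,"y":0,"z":0,"yaw":0,"grip":4},{"x":0,"y":0,"z":0,"yaw":0,"grip":4},{"x":0,"y":0,"z":0,"yaw":0,"grip":4}]'; python3 - <<'E'
from h import *
p=np.array([.4856,-.0299])+.037*np.array([.108,.994])
print(p)
im,d,o=snap('wrist','w6');w=world('wrist',d,o)
go(p[0],p[1],.056,-6.2)
z=w[...,2]
m=(z>.078)&(z<.093); m[300:]=0; m[:,:270]=0;m[:,370:]=0
s=w[m]; r=cv2.minAreaRect((s[:,:2]*1000).astype(np.float32)); print(len(s),r)
E
```

```text
time: 5.95
tcp_pos: [0.4808, -0.0711, 0.1807]
tcp_rot: [0.472, -0.526, 0.527, -0.472]
wrist_force: [-0.8, -0.3, -0.4]
width: 0.0399
time: 6.55
tcp_pos: [0.4889, 0.0063, 0.1796]
tcp_rot: [-0.473, 0.527, -0.526, 0.472]
wrist_force: [-0.3, 0.3, -0.1]
width: 0.0397
[0.489596 0.006878]
zang now -6.22 yaw -0.02 xyz cm [-0.1  12.38  0.06] tcp [0.489  0.006  0.1798] t 6.6 j [-0.22  0.42  1.82 -0.    0.9  -0.11] F [ 0.5 -0.1 -0.4] w 0.03965476412895403
2166 ((490.42724609375, 16.5051212310791), (74.13909912109375, 10.51426887512207), 84.20223999023438)
```

View pics/w6.png

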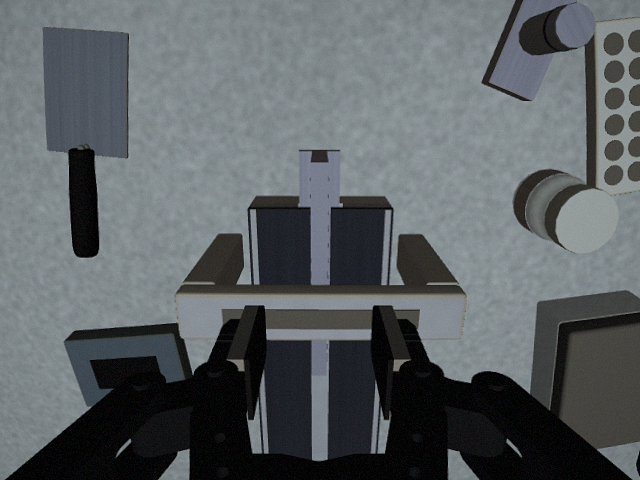

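The fence front is at (320,150), and the fingers are above and past the beam. I'll descend with about 15 mm of clearance to it.

```bash
python3 -m jog '[{"x":-0.6,"y":2,"z":0.06,"yaw":0,"grip":4},{"x":0,"y":3,"z":0,"yaw":0,"grip":4},{"x":0,"y":3,"z":0,"yaw":0,"grip":4},{"x":0,"y":2,"z":0,"yaw":0,"grip":4},{"x":0,"y":1.4,"z":0,"yaw":0,"grip":4},{"x":0,"y":1,"z":0,"yaw":0,"grip":4},{"x":0,"y":0,"z":0,"yaw":0,"grip":4},{"x":0,"y":0,"z":0,"yaw":0,"grip":4}]' && python3 -m jog '[{"x":0,"y":0,"z":0,"yaw":0,"grip":2},{"x":0,"y":0,"z":0,"yaw":0,"grip":0.4},{"x":0,"y":0,"z":0,"yaw":0,"grip":0.4},{"x":0,"y":0,"z":0,"yaw":0,"grip":0.4},{"x":0,"y":0,"z":0,"yaw":0,"grip":0.4}]' 80; python3 - <<'E'
from h import *
go(.4902,.0118,.056,-6.2)
im,d,o=snap('scene','s7')
E
```

```text
time: 7.4
tcp_pos: [0.4907, 0.0121, 0.0565]
tcp_rot: [0.472, -0.526, 0.527, -0.472]
wrist_force: [0.3, -0.2, 0.4]
width: 0.0402
time: 7.9
tcp_pos: [0.4909, 0.0126, 0.057]
tcp_rot: [0.472, -0.526, 0.527, -0.473]
wrist_force: [-1.4, 0.4, 6.5]
width: 0.009
zang now -6.17 yaw 0.03 xyz cm [ 0.08  0.1  -0.06] tcp [0.4909 0.0126 0.057 ] t 7.9 j [-0.2   0.65  1.9  -0.    0.59 -0.09] F [-1.4  0.4  6.5] w 0.008955109097388394
```

View pics/s7.png

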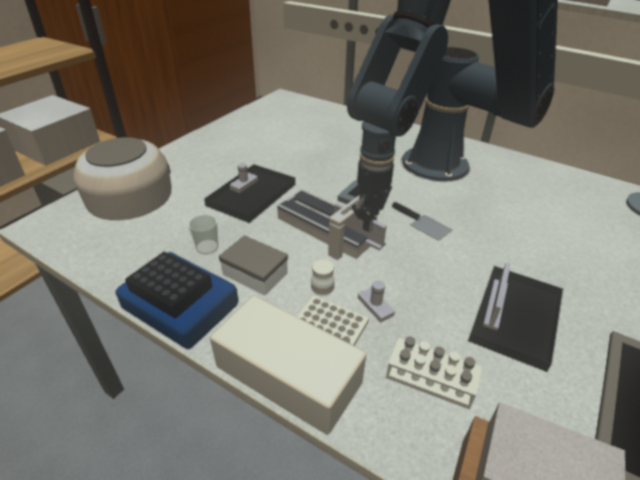

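```bash
python3 -m jog '[{"x":-0.6,"y":0,"z":0,"yaw":0,"grip":0.4},{"x":-1.4,"y":0,"z":0,"yaw":0,"grip":0.4},{"x":-1.5,"y":0,"z":0,"yaw":0,"grip":0.4},{"x":-1.5,"y":0,"z":0,"yaw":0,"grip":0.4},{"x":-1.5,"y":0,"z":0,"yaw":0,"grip":0.4},{"x":-1.5,"y":0,"z":0,"yaw":0,"grip":0.4},{"x":-1.5,"y":0,"z":0,"yaw":0,"grip":0.4},{"x":-1.5,"y":0,"z":0,"yaw":0,"grip":0.4},{"x":-1.5,"y":0,"z":0,"yaw":0,"grip":0.4},{"x":-0.3,"y":0,"z":0,"yaw":0,"grip":0.4}]'; python3 -m jog '[{"x":0,"y":0,"z":0,"yaw":0,"grip":0.4}]'; python3 - <<'E'
from h import *
go(.4902,.137,.056,-6.2)
im,d,o=snap('wrist','w8')
im,d,o=snap('top','t8')
E
```

```text
time: 8.95
tcp_pos: [0.504, 0.1418, 0.056]
tcp_rot: [-0.473, 0.526, -0.526, 0.473]
wrist_force: [0.6, 0.9, -2.3]
width: 0.0086
time: 9.05
tcp_pos: [0.5039, 0.1407, 0.056]
tcp_rot: [-0.473, 0.526, -0.526, 0.473]
wrist_force: [-0.1, -0.6, -2.3]
width: 0.0087
zang now -6.1 yaw 0.1 xyz cm [ 0.51 -0.   -1.32] tcp [0.5039 0.1407 0.056 ] t 9.05 j [0.06 0.67 1.82 0.   0.65 0.16] F [-0.1 -0.6 -2.3] w 0.008719459706735395
```

View pics/t8.png

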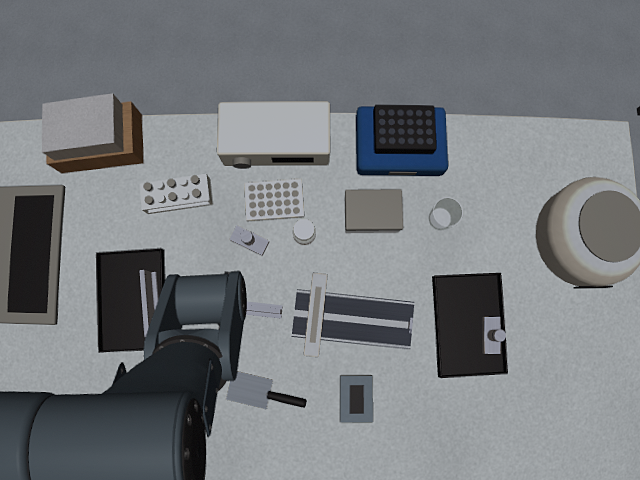

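View pics/w8.png

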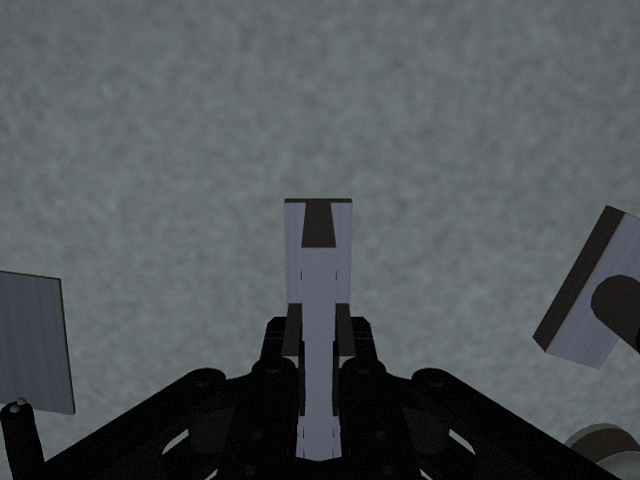

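The fence is fully clear of the slot, and the −2.3 N on the wrist matches its weight. I'll lift it, and refine the tray poses from the first top picture.

```bash
python3 -m jog '[{"x":0,"y":-1,"z":0,"yaw":0,"grip":0.4},{"x":0,"y":-2,"z":0,"yaw":0,"grip":0.4},{"x":0,"y":-3,"z":0,"yaw":0,"grip":0.4},{"x":0,"y":-2.5,"z":0,"yaw":0,"grip":0.4}]'; python3 - <<'E'
from h import *
w=np.load('pics/top0w.npy'); im=cv2.imread('pics/top0.png').astype(int)
for n,(x0,x1,y0,y1) in dict(f=(90,172,240,360),c=(425,515,265,385)).items():
    s=w[y0:y1,x0:x1]; b=im[y0:y1,x0:x1].sum(2); z=s[...,2]
    dark=(b<200)&(z>-.01)&(z<.032)
    # biggest component
    k,l,st,_=cv2.connectedComponentsWithStats(dark.astype(np.uint8)); i=1+st[1:,4].argmax()
    q=s[(l==i)&(z>.021)&(z<.03)]
    c,r,a=cv2.minAreaRect((q[:,:2]*1000).astype(np.float32)); print(n,'walltop',len(q),np.round(c,1),np.round(r,1),round(a,1))
    q=s[(z>.055)&(z<.09)];c,r,a=cv2.minAreaRect((q[:,:2]*1000).astype(np.float32)); print(' spare top',np.round(c,1),np.round(r,1),round(a,1))
    # each side robust line of wall top: grid plot
    g=np.zeros((200,250),np.uint8)
E
```

```text
time: 9.55
tcp_pos: [0.5042, 0.1392, 0.1429]
tcp_rot: [0.472, -0.526, 0.527, -0.472]
wrist_force: [0.0, 0.5, -2.5]
width: 0.009
f walltop 651 [514.9 374.7] [218.4 151.7] 4.0
 spare top [507.4 328.5] [139.5  13.5] 6.5
c walltop 600 [ 462.6 -362.9] [219.1 152. ] 2.1
 spare top [ 439.1 -410.9] [23.4 25.2] 27.3
```

```bash
python3 -m jog '[{"x":0,"y":0,"z":0,"yaw":-8.3,"grip":0.4},{"x":0,"y":0,"z":0,"yaw":-8.3,"grip":0.4},{"x":0,"y":0,"z":0,"yaw":-8.3,"grip":0.4},{"x":0,"y":0,"z":0,"yaw":-8.3,"grip":0.4},{"x":0,"y":0,"z":0,"yaw":-8.3,"grip":0.4},{"x":0,"y":0,"z":0,"yaw":-8.3,"grip":0.4},{"x":0,"y":0,"z":0,"yaw":-8.3,"grip":0.4},{"x":0,"y":0,"z":0,"yaw":-8.3,"grip":0.4},{"x":0,"y":0,"z":0,"yaw":-8.3,"grip":0.4},{"x":0,"y":0,"z":0,"yaw":-8.3,"grip":0.4}]' && python3 -m jog '[{"x":0,"y":0,"z":0,"yaw":-8.3,"grip":0.4},{"x":0,"y":0,"z":0,"yaw":-8.3,"grip":0.4},{"x":0,"y":0,"z":0,"yaw":0,"grip":0.4}]'; python3 - <<'E'
from h import *
go(.484,.4146,.13,94)
im,d,o=snap('wrist','w9')
E
```

```text
time: 10.55
tcp_pos: [0.504, 0.1392, 0.142]
tcp_rot: [0.703, -0.08, 0.079, -0.703]
wrist_force: [0.5, -0.2, -1.5]
width: 0.0088
time: 10.85
tcp_pos: [0.504, 0.1393, 0.1419]
tcp_rot: [0.707, 0.021, -0.021, -0.707]
wrist_force: [-0.0, -0.0, -1.6]
width: 0.0083
zang now 93.35 yaw -0.65 xyz cm [-0.08  1.19 27.61] tcp [0.504  0.1393 0.1419] t 10.85 j [ 0.06  0.52  1.77 -0.    0.85 -1.57] F [-0.  -0.  -1.6] w 0.008346140878978663
```

View pics/w9.png

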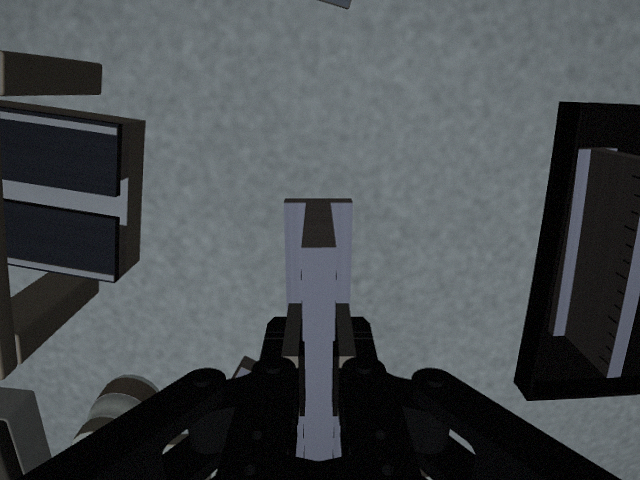

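The fence is still square in the jaws (front end at (318,200)), and the tray is on the right at (580,250). I'll carry it over at this height.

```bash
python3 -m jog '[{"x":0,"y":0,"z":1.5,"yaw":-0.6,"grip":0.4},{"x":0,"y":0,"z":3.5,"yaw":0,"grip":0.4},{"x":0,"y":0,"z":4,"yaw":0,"grip":0.4},{"x":0,"y":0,"z":4,"yaw":0,"grip":0.4},{"x":0,"y":0,"z":4,"yaw":0,"grip":0.4},{"x":0,"y":0,"z":4,"yaw":0,"grip":0.4},{"x":0,"y":0,"z":3.5,"yaw":0,"grip":0.4},{"x":0,"y":0,"z":2,"yaw":0,"grip":0.4},{"x":0,"y":0,"z":1,"yaw":0,"grip":0.4},{"x":0,"y":0,"z":0,"yaw":0,"grip":0.4}]'; python3 -m jog '[{"x":0,"y":0,"z":0,"yaw":0,"grip":0.4}]'; python3 - <<'E'
from h import *
go(.484,.4146,.037,94)
im,d,o=snap('wrist','w10'); w=world('wrist',d,o); np.save('pics/w10w.npy',w)
im,d,o=snap('top','t10')
z=w[...,2]
print(np.nanmedian(z[100:150,280:360]))
for r in (60,120,180,240,300):
    print(r,[(c,np.round(w[r,c]*1000).tolist()) for c in range(20,640,60)])
E
```

```text
time: 11.9
tcp_pos: [0.4843, 0.4157, 0.1411]
tcp_rot: [-0.707, -0.025, 0.025, 0.707]
wrist_force: [0.7, -1.2, -3.3]
width: 0.0089
time: 12.0
tcp_pos: [0.4846, 0.4135, 0.1411]
tcp_rot: [0.707, 0.024, -0.025, -0.706]
wrist_force: [-0.2, 0.2, -1.9]
width: 0.0086
zang now 94.0 yaw -0.0 xyz cm [-0.04 10.41  0.12] tcp [0.4846 0.4135 0.1411] t 12.0 j [ 0.53  0.65  1.48 -0.    1.01 -1.11] F [-0.2  0.2 -1.9] w 0.008642905177180868
0.003629396318161948
60 [(20, [387.0, 209.0, -1.0]), (80, [387.0, 252.0, -1.0]), (140, [385.0, 292.0, -0.0]), (200, [384.0, 331.0, -0.0]), (260, [382.0, 369.0, 0.0]), (320, [379.0, 407.0, -1.0]), (380, [377.0, 444.0, -0.0]), (440, [373.0, 482.0, -1.0]), (500, [369.0, 520.0, 0.0]), (560, [365.0, 561.0, -2.0]), (620, [360.0, 603.0, -0.0])]
120 [(20, [426.0, 205.0, -1.0]), (80, [425.0, 249.0, -0.0]), (140, [422.0, 297.0, 14.0]), (200, [421.0, 332.0, 5.0]), (260, [418.0, 371.0, 3.0]), (320, [416.0, 409.0, 2.0]), (380, [413.0, 448.0, -0.0]), (440, [410.0, 487.0, -0.0]), (500, [406.0, 528.0, -1.0]), (560, [402.0, 569.0, -1.0]), (620, [398.0, 613.0, -1.0])]
180 [(20, [468.
[... 241 characters left out ...]
0]), (560, [442.0, 578.0, -1.0]), (620, [438.0, 623.0, 0.0])]
240 [(20, [514.0, 192.0, -2.0]), (80, [510.0, 241.0, -1.0]), (140, [507.0, 286.0, -1.0]), (200, [499.0, 334.0, 12.0]), (260, [499.0, 373.0, 3.0]), (320, [443.0, 411.0, 163.0]), (380, [495.0, 457.0, 0.0]), (440, [492.0, 500.0, 0.0]), (500, [489.0, 543.0, -0.0]), (560, [481.0, 578.0, 16.0]), (620, [478.0, 624.0, 16.0])]
300 [(20, [564.0, 185.0, -0.0]), (80, [559.0, 236.0, 0.0]), (140, [555.0, 283.0, -0.0]), (200, [538.0, 336.0, 26.0]), (260, [546.0, 374.0, 4.0]), (320, [459.0, 412.0, 170.0]), (380, [541.0, 463.0, 0.0]), (440, [539.0, 508.0, -1.0]), (500, [532.0, 550.0, 7.0]), (560, [525.0, 590.0, 17.0]), (620, [523.0, 638.0, 16.0])]
```

View pics/w10.png

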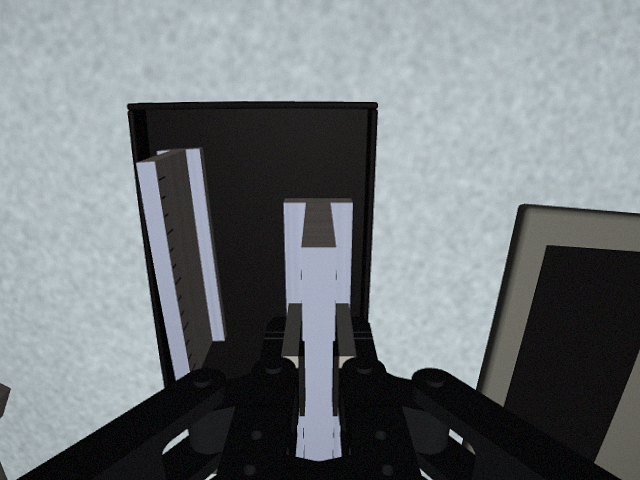

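View pics/t10.png

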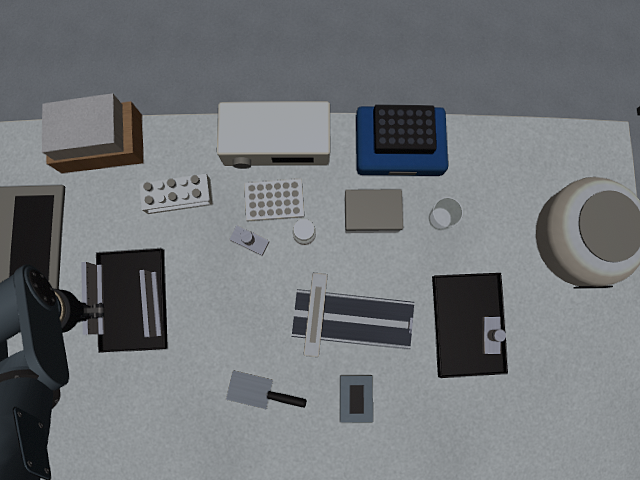

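The fence hangs over the empty half of the tray, parallel to the spare (left, about (180,260)), with the right wall at column 375. Lowering.

```bash
python3 -m jog '[{"x":0,"y":1.5,"z":0.1,"yaw":0,"grip":0.4},{"x":0,"y":2.5,"z":0,"yaw":0,"grip":0.4},{"x":0,"y":2.5,"z":0,"yaw":0,"grip":0.4},{"x":0,"y":1.8,"z":0,"yaw":0,"grip":0.4},{"x":0,"y":0.8,"z":0,"yaw":0,"grip":0.4},{"x":0,"y":0.4,"z":0,"yaw":0,"grip":0.4},{"x":0,"y":0,"z":0,"yaw":0,"grip":0.4},{"x":0,"y":0,"z":0,"yaw":0,"grip":0.4}]'; python3 -m jog '[{"x":0,"y":0.2,"z":0,"yaw":0,"grip":0.4},{"x":0,"y":0.2,"z":0,"yaw":0,"grip":0.4}]';python3 -m jog '[{"x":0,"y":0.2,"z":0,"yaw":0,"grip":0.4},{"x":0,"y":0,"z":0,"yaw":0,"grip":0.4}]'
```

```text
time: 12.9
tcp_pos: [0.4858, 0.4155, 0.0471]
tcp_rot: [-0.706, -0.025, 0.024, 0.707]
wrist_force: [0.7, 0.4, -2.0]
width: 0.0092
time: 13.1
tcp_pos: [0.4855, 0.4156, 0.0432]
tcp_rot: [-0.706, -0.025, 0.024, 0.707]
wrist_force: [-0.7, -0.0, -2.1]
width: 0.0086
time: 13.3
tcp_pos: [0.4848, 0.4151, 0.0402]
tcp_rot: [0.707, 0.025, -0.025, -0.707]
wrist_force: [0.5, -0.1, -2.0]
width: 0.0085
```

```bash
python3 -m jog '[{"x":0,"y":0.2,"z":0,"yaw":0,"grip":0.4},{"x":0,"y":0,"z":0,"yaw":0,"grip":0.4}]'; python3 -m jog '[{"x":0,"y":0.1,"z":0,"yaw":0,"grip":0.4},{"x":0,"y":0,"z":0,"yaw":0,"grip":0.4}]';python3 -m jog '[{"x":0,"y":0.1,"z":0,"yaw":0,"grip":0.4},{"x":0,"y":0,"z":0,"yaw":0,"grip":0.4}]'
```

```text
time: 13.5
tcp_pos: [0.4849, 0.4151, 0.0381]
tcp_rot: [0.707, 0.025, -0.025, -0.707]
wrist_force: [0.8, -0.1, -2.4]
width: 0.0087
time: 13.7
tcp_pos: [0.4851, 0.4152, 0.0372]
tcp_rot: [-0.707, -0.025, 0.025, 0.707]
wrist_force: [0.4, -0.8, -2.2]
width: 0.0089
time: 13.9
tcp_pos: [0.4851, 0.4153, 0.0371]
tcp_rot: [-0.707, -0.025, 0.025, 0.707]
wrist_force: [-1.9, -1.1, 3.6]
width: 0.0086
```

Contact: the force reads +3.6 N. I'll release and go up.

```bash
python3 -m jog '[{"x":0,"y":0,"z":0,"yaw":0,"grip":1.3},{"x":0,"y":0,"z":0,"yaw":0,"grip":2},{"x":0,"y":0,"z":0,"yaw":0,"grip":4},{"x":0,"y":0,"z":0,"yaw":0,"grip":4},{"x":0,"y":-1,"z":0,"yaw":0,"grip":4},{"x":0,"y":-3,"z":0,"yaw":0,"grip":4},{"x":0,"y":-4,"z":0,"yaw":0,"grip":4},{"x":0,"y":-4,"z":0,"yaw":0,"grip":4},{"x":0,"y":-2,"z":0,"yaw":0,"grip":4},{"x":0,"y":0,"z":0,"yaw":0,"grip":4}]'; python3 - <<'E'
from h import *
im,d,o=snap('wrist','w11'); w=world('wrist',d,o); np.save('pics/w11w.npy',w)
z=w[...,2]
m=(z>.055)&(z<.08); m[:,:250]=0; m[:,400:]=0; m[360:]=0
s=w[m]; print(len(s),np.median(s[:,2]),cv2.minAreaRect((s[:,:2]*1000).astype(np.float32)))
go(.648,.116,.2,94)
E
```

```text
time: 14.9
tcp_pos: [0.4873, 0.4167, 0.1812]
tcp_rot: [-0.705, -0.028, 0.022, 0.708]
wrist_force: [0.2, 0.4, -0.1]
width: 0.0399
3079 0.06552195738999467 ((513.25830078125, 416.8734436035156), (139.6741180419922, 10.570854187011719), 3.9265971183776855)
zang now 94.02 yaw 0.02 xyz cm [ 14.08  -2.13 -31.03] tcp [0.486  0.4158 0.1787] t 14.95 j [ 0.53  0.6   1.45 -0.    1.08 -1.11] F [ 0.8  0.3 -0.4] w 0.04016893492953048
```

View pics/w11.png

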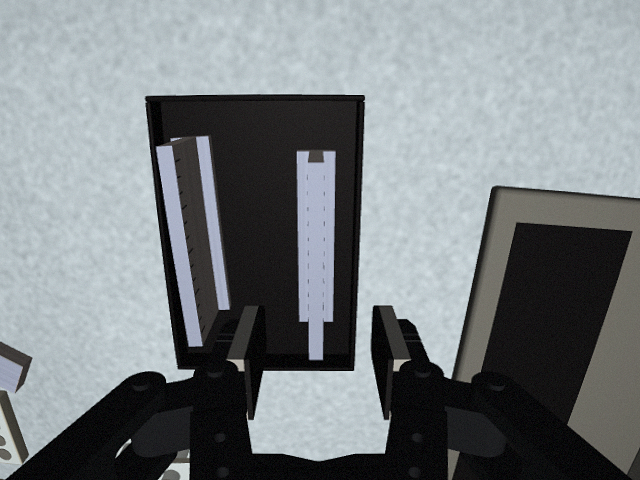

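The fence stands upright in the tray at (513,417) mm, yaw 3.9°, fin top at 65.5 mm. The spare hasn't moved. Next is the clamp.

```bash
python3 -m jog '[{"x":0,"y":-1,"z":0,"yaw":7.1,"grip":5},{"x":0,"y":-1,"z":0,"yaw":7.1,"grip":5},{"x":0,"y":0,"z":0,"yaw":7.1,"grip":5},{"x":0,"y":0,"z":0,"yaw":7.1,"grip":5},{"x":0,"y":0,"z":0,"yaw":0,"grip":5}]'; python3 - <<'E'
from h import *
go(.693,.096,.2,65.6)
E
```

```text
time: 15.45
tcp_pos: [0.484, 0.4146, 0.1945]
tcp_rot: [0.692, -0.15, 0.148, -0.69]
wrist_force: [0.4, 0.8, -0.4]
width: 0.0499
zang now 65.63 yaw 0.03 xyz cm [ 32.19  -0.55 -20.38] tcp [0.484  0.4146 0.1945] t 15.45 j [ 0.53  0.59  1.43  0.    1.13 -0.61] F [ 0.4  0.8 -0.4] w 0.04987368529231464
```

```bash
python3 -m jog '[{"x":1.8,"y":0,"z":-1.2,"yaw":0,"grip":5},{"x":3.6,"y":0,"z":-2.3,"yaw":0,"grip":5},{"x":4,"y":0,"z":-2.5,"yaw":0,"grip":5},{"x":4,"y":0,"z":-2.5,"yaw":0,"grip":5},{"x":4,"y":0,"z":-2.5,"yaw":0,"grip":5},{"x":4,"y":0,"z":-2.5,"yaw":0,"grip":5},{"x":4,"y":0,"z":-2.5,"yaw":0,"grip":5},{"x":4,"y":0,"z":-2.5,"yaw":0,"grip":5},{"x":2.4,"y":0,"z":-1.7,"yaw":0,"grip":5},{"x":0,"y":0,"z":0,"yaw":0,"grip":5}]'; python3 -m jog '[{"x":0,"y":0,"z":0,"yaw":0,"grip":5},{"x":0,"y":0,"z":0,"yaw":0,"grip":5}]'; python3 - <<'E'
from h import *
im,d,o=snap('wrist','w12'); w=world('wrist',d,o); np.save('pics/w12w.npy',w)
E
```

```text
time: 16.45
tcp_pos: [0.6931, 0.0951, 0.1946]
tcp_rot: [0.691, -0.15, 0.15, -0.69]
wrist_force: [0.0, -0.5, 0.8]
width: 0.0501
time: 16.65
tcp_pos: [0.69, 0.1011, 0.1954]
tcp_rot: [-0.691, 0.15, -0.148, 0.691]
wrist_force: [1.8, 0.8, 0.5]
width: 0.0495
```

View pics/w12.png

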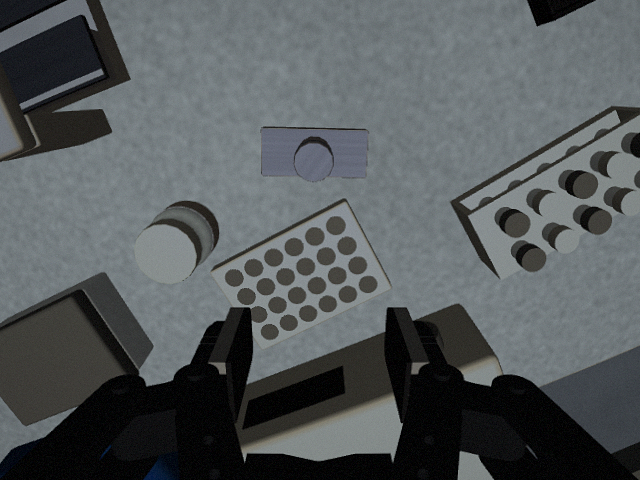

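The clamp is at (314,155), with its base nearly level in the picture, so the jaw axis runs along it. The well plate at (305,265) and the jar at (175,245) are clear.

```bash
python3 -m jog '[{"x":0,"y":0,"z":0,"yaw":0,"grip":5},{"x":0,"y":0,"z":0,"yaw":0,"grip":5}]'; python3 - <<'E'
from h import *
im,d,o=snap('wrist','w13'); w=world('wrist',d,o)
z=w[...,2]
def rect(lo,hi):
    m=(z>lo)&(z<hi); m[:,:250]=0; m[:,385:]=0; m[205:]=0; m[:110]=0
    m=cv2.connectedComponentsWithStats(m.astype(np.uint8)); i=1+m[2][1:,4].argmax()
    s=w[m[1]==i]; r=cv2.minAreaRect((s[:,:2]*1000).astype(np.float32)); print(len(s),np.median(s[:,2]).round(4),np.round(r[0],1),np.round(r[1],1),round(r[2],2)); return r
rect(.01,.022); r=rect(.058,.075)
go(r[0][0]/1000,r[0][1]/1000,.03,65.6)
E
```

```text
time: 16.9
tcp_pos: [0.6908, 0.1012, 0.1965]
tcp_rot: [-0.691, 0.149, -0.149, 0.691]
wrist_force: [-1.2, -0.3, 0.5]
width: 0.05
3790 0.0156 [649.2 115.5] [80.5 36.5] 64.83
1239 0.0655 [649.1 115.6] [25.1 24.9] 17.98
zang now 65.71 yaw 0.11 xyz cm [-4.41 16.65 -0.4 ] tcp [0.6909 0.101  0.1965] t 16.95 j [-0.01  0.66  1.26  0.    1.21 -1.16] F [-0.4 -0.1 -0.6] w 0.04977957170108859
```

```bash
python3 -m jog '[{"x":-1.5,"y":0,"z":-0.2,"yaw":0.8,"grip":5},{"x":-1.9,"y":0.5,"z":-0.2,"yaw":0,"grip":5},{"x":-1,"y":2.5,"z":0,"yaw":0,"grip":5},{"x":0,"y":3,"z":0,"yaw":0,"grip":5},{"x":0,"y":3,"z":0,"yaw":0,"grip":5},{"x":0,"y":2,"z":0,"yaw":0,"grip":5},{"x":0,"y":0,"z":0,"yaw":0,"grip":5},{"x":0,"y":0,"z":0,"yaw":0,"grip":5}]'; python3 - <<'E'
from h import *
go(.6491,.1156,.028,64.8)
im,d,o=snap('wrist','w14')
E
```

```text
time: 17.75
tcp_pos: [0.6499, 0.1152, 0.0865]
tcp_rot: [-0.69, 0.154, -0.154, 0.69]
wrist_force: [-0.3, 0.0, -0.7]
width: 0.05
zang now 64.85 yaw 0.05 xyz cm [-0.09  5.85  0.01] tcp [0.6499 0.1152 0.0865] t 17.75 j [ 0.01  0.75  1.45 -0.    0.94 -1.13] F [-0.3  0.  -0.7] w 0.050002897962846876
```

View pics/w14.png

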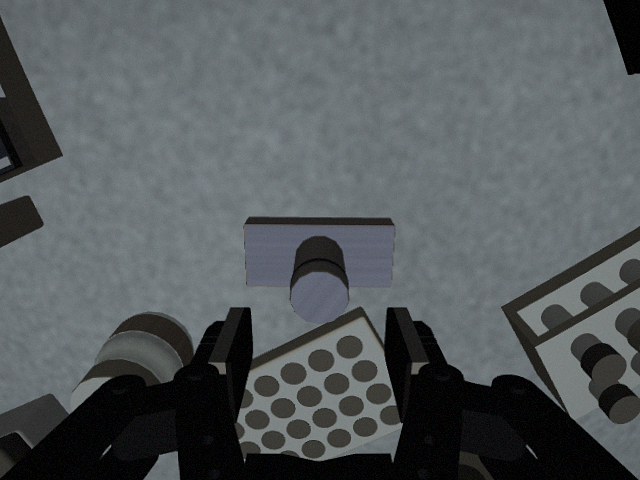

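The post at (320,290) is centred between the pads (251 and 387). I'll descend and grip.

```bash
python3 -m jog '[{"x":-0.1,"y":1.5,"z":0,"yaw":0,"grip":5},{"x":0,"y":2.2,"z":0,"yaw":0,"grip":5},{"x":0,"y":1.6,"z":0,"yaw":0,"grip":5},{"x":0,"y":0.5,"z":0,"yaw":0,"grip":5},{"x":0,"y":0,"z":0,"yaw":0,"grip":5},{"x":0,"y":0,"z":0,"yaw":0,"grip":3},{"x":0,"y":0,"z":0,"yaw":0,"grip":2},{"x":0,"y":0,"z":0,"yaw":0,"grip":2},{"x":0,"y":0,"z":0,"yaw":0,"grip":2},{"x":0,"y":0,"z":0,"yaw":0,"grip":2}]' 60; python3 - <<'E'
from h import *
go(.6491,.1156,.028,64.8)
im,d,o=snap('wrist','w15')
E
```

```text
time: 18.8
tcp_pos: [0.6497, 0.1153, 0.0293]
tcp_rot: [-0.69, 0.153, -0.155, 0.69]
wrist_force: [1.2, 0.0, 4.2]
width: 0.0244
zang now 64.82 yaw 0.02 xyz cm [-0.06  0.13  0.  ] tcp [0.6497 0.1153 0.0293] t 18.8 j [ 0.01  0.83  1.47  0.    0.84 -1.12] F [1.2 0.  4.2] w 0.024430102829076473
```

View pics/w15.png

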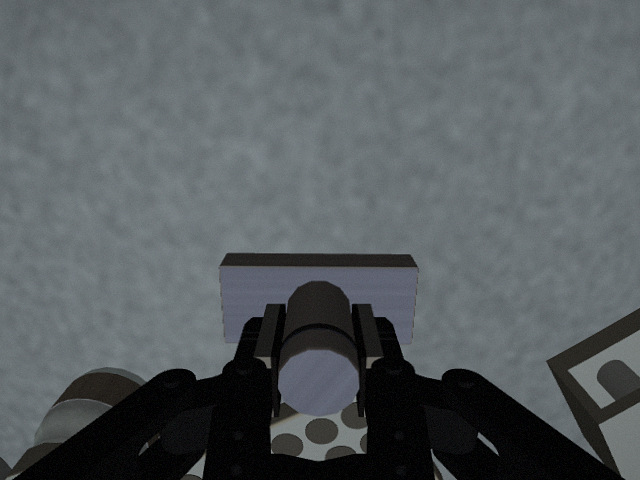

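The post is gripped (24.4 mm). Lifting, then turning.

```bash
python3 -m jog '[{"x":0,"y":-1,"z":0,"yaw":0,"grip":2},{"x":0,"y":-3,"z":0,"yaw":0,"grip":2},{"x":0,"y":-4,"z":0,"yaw":0,"grip":2},{"x":0,"y":-4,"z":0,"yaw":0,"grip":2},{"x":0,"y":-3,"z":0,"yaw":0,"grip":2},{"x":0,"y":0,"z":0,"yaw":0,"grip":2}]' && python3 -m jog '[{"x":0,"y":0,"z":0,"yaw":4,"grip":2},{"x":0,"y":0,"z":0,"yaw":8,"grip":2},{"x":0,"y":0,"z":0,"yaw":8,"grip":2},{"x":0,"y":0,"z":0,"yaw":8,"grip":2},{"x":0,"y":0,"z":0,"yaw":8,"grip":2},{"x":0,"y":0,"z":0,"yaw":8,"grip":2},{"x":0,"y":0,"z":0,"yaw":8,"grip":2},{"x":0,"y":0,"z":0,"yaw":7,"grip":2},{"x":0,"y":0,"z":0,"yaw":3.7,"grip":2},{"x":0,"y":0,"z":0,"yaw":0,"grip":2}]'; python3 - <<'E'
from h import *
go(.451,-.320,.17,2.1)
im,d,o=snap('wrist','w16')
E
```

```text
time: 19.45
tcp_pos: [0.6517, 0.1154, 0.1837]
tcp_rot: [-0.689, 0.151, -0.158, 0.691]
wrist_force: [1.4, 0.7, -1.7]
width: 0.0248
time: 20.45
tcp_pos: [0.6473, 0.1152, 0.1763]
tcp_rot: [0.51, -0.492, 0.49, -0.508]
wrist_force: [0.6, -1.0, -1.4]
width: 0.0247
zang now 2.13 yaw 0.03 xyz cm [ 42.77   0.71 -21.21] tcp [0.6473 0.1152 0.1763] t 20.45 j [ 0.01  0.63  1.39 -0.    1.12 -0.03] F [ 0.6 -1.  -1.4] w 0.024691195321694982
```

View pics/w16.png

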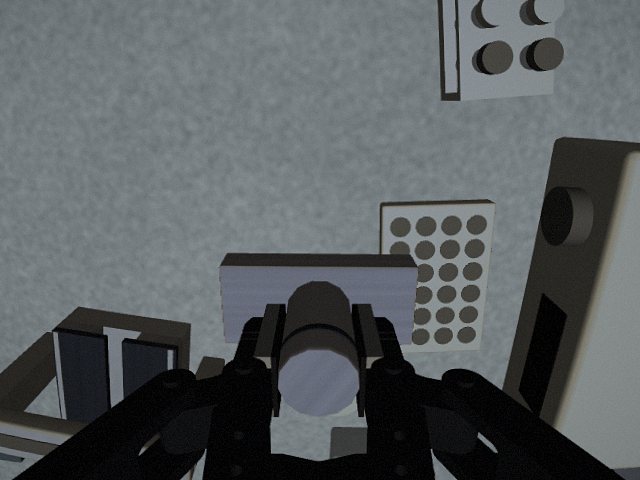

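The clamp is still square in the jaws. Carrying it over to the tray on the right.

```bash
python3 -m jog '[{"x":1.8,"y":0,"z":-0.9,"yaw":0,"grip":2},{"x":3.6,"y":0,"z":-1.8,"yaw":0,"grip":2},{"x":4,"y":0,"z":-2,"yaw":0,"grip":2},{"x":4,"y":0,"z":-2,"yaw":0,"grip":2},{"x":4,"y":0,"z":-2,"yaw":0,"grip":2},{"x":4,"y":0,"z":-2,"yaw":0,"grip":2},{"x":4,"y":0,"z":-2,"yaw":0,"grip":2},{"x":4,"y":0,"z":-2,"yaw":0,"grip":2},{"x":4,"y":0,"z":-2,"yaw":0,"grip":2},{"x":4,"y":0,"z":-2,"yaw":0,"grip":2}]' && python3 -m jog '[{"x":3.2,"y":0,"z":-1.5,"yaw":0,"grip":2},{"x":1.8,"y":0,"z":-0.8,"yaw":0,"grip":2},{"x":0.3,"y":0,"z":-0.1,"yaw":0,"grip":2},{"x":0,"y":0,"z":0,"yaw":0,"grip":2},{"x":0,"y":0,"z":0,"yaw":0,"grip":2}]'; python3 - <<'E'
from h import *
go(.451,-.320,.034,2.1)
im,d,o=snap('wrist','w17'); np.save('pics/w17w.npy',world('wrist',d,o))
im,d,o=snap('top','t17')
E
```

```text
time: 21.5
tcp_pos: [0.4744, -0.2666, 0.1778]
tcp_rot: [-0.51, 0.491, -0.49, 0.51]
wrist_force: [1.7, -0.5, -1.5]
width: 0.0244
time: 22.0
tcp_pos: [0.4538, -0.3178, 0.1779]
tcp_rot: [-0.509, 0.491, -0.49, 0.51]
wrist_force: [0.3, -0.2, -1.8]
width: 0.0248
zang now 2.19 yaw 0.09 xyz cm [ 0.23 14.39 -0.27] tcp [ 0.4538 -0.3178  0.1779] t 22.0 j [-0.81  0.5   1.67  0.    0.97 -0.85] F [ 0.3 -0.2 -1.8] w 0.024818609365319336
```

View pics/w17.png

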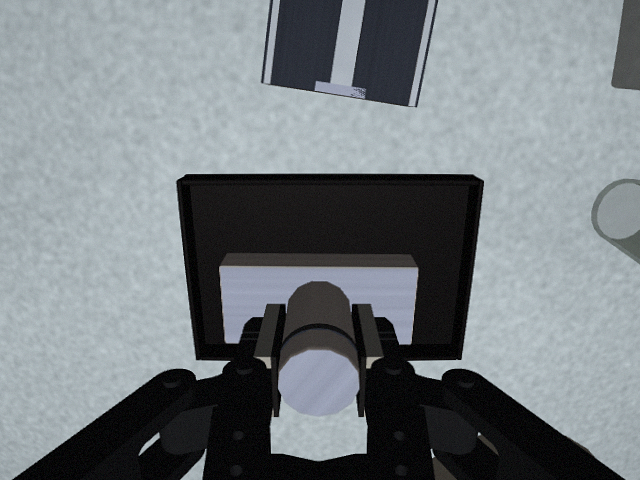

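View pics/t17.png

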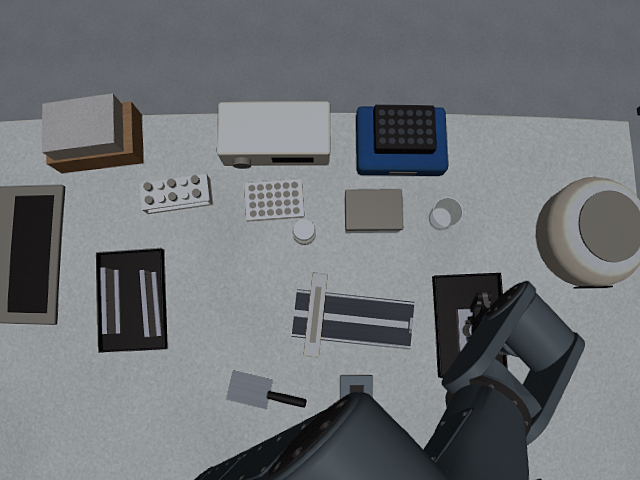

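The fence and its spare stand side by side at (110,300) and (150,303). The clamp is over its tray, parallel to the +y wall (row 178). I'll check the wall position before lowering.

```bash
python3 - <<'E'
from h import *
w=np.load('pics/w17w.npy'); im=cv2.imread('pics/w17.png')
for c in (210,280,330,400,450):
    r=[i for i in range(165,195) if .019<w[i,c,2]<.03]
    print(c,len(r),(w[r,c]*1000).mean(0).round(1) if r else '')
go(.451,-.320,.034,2.1)
E
```

```text
210 7 [ 376.  -295.5   23.8]
280 7 [ 425.7 -293.    24. ]
330 7 [ 460.9 -291.8   23.7]
400 6 [ 510.4 -290.1   23.6]
450 6 [ 546.  -288.4   24.2]
zang now 2.24 yaw 0.14 xyz cm [ 0.23 14.41 -0.31] tcp [ 0.4541 -0.3177  0.1781] t 22.1 j [-0.81  0.5   1.66  0.    0.97 -0.85] F [-0.2 -0.1 -1.3] w 0.024636905359852825
```

```bash
python3 -m jog '[{"x":0.7,"y":1,"z":-0.25,"yaw":0,"grip":2},{"x":0,"y":3,"z":0,"yaw":0,"grip":2},{"x":0,"y":3.5,"z":0,"yaw":0,"grip":2},{"x":0,"y":3,"z":0,"yaw":0,"grip":2},{"x":0,"y":1.7,"z":0,"yaw":0,"grip":2},{"x":0,"y":1,"z":0,"yaw":0,"grip":2},{"x":0,"y":0.5,"z":0,"yaw":0,"grip":2},{"x":0,"y":0,"z":0,"yaw":0,"grip":2},{"x":0,"y":0,"z":0,"yaw":0,"grip":2}]'; python3 -m jog '[{"x":0,"y":0.2,"z":0,"yaw":0,"grip":2},{"x":0,"y":0.1,"z":0,"yaw":0,"grip":2},{"x":0,"y":0,"z":0,"yaw":0,"grip":2}]'
```

```text
time: 23.0
tcp_pos: [0.452, -0.3268, 0.042]
tcp_rot: [0.509, -0.49, 0.491, -0.509]
wrist_force: [0.3, 0.1, -1.1]
width: 0.0249
time: 23.3
tcp_pos: [0.4516, -0.3265, 0.0387]
tcp_rot: [0.509, -0.49, 0.491, -0.509]
wrist_force: [1.0, 0.0, -1.2]
width: 0.0247
```

```bash
python3 -m jog '[{"x":0,"y":0.2,"z":0,"yaw":0,"grip":2},{"x":0,"y":0.1,"z":0,"yaw":0,"grip":2},{"x":0,"y":0,"z":0,"yaw":0,"grip":2}]'; python3 -m jog '[{"x":0,"y":0.1,"z":0,"yaw":0,"grip":2},{"x":0,"y":0,"z":0,"yaw":0,"grip":2}]';python3 -m jog '[{"x":0,"y":0.1,"z":0,"yaw":0,"grip":2},{"x":0,"y":0,"z":0,"yaw":0,"grip":2}]'
```

```text
time: 23.6
tcp_pos: [0.4514, -0.3262, 0.0351]
tcp_rot: [-0.509, 0.491, -0.491, 0.509]
wrist_force: [0.3, -0.9, -1.3]
width: 0.0246
time: 23.8
tcp_pos: [0.4515, -0.3263, 0.0342]
tcp_rot: [-0.509, 0.491, -0.491, 0.509]
wrist_force: [-0.1, 0.6, -1.6]
width: 0.0249
time: 24.0
tcp_pos: [0.4515, -0.3263, 0.0333]
tcp_rot: [-0.509, 0.491, -0.491, 0.509]
wrist_force: [-0.2, -0.3, -0.8]
width: 0.0247
```

```bash
python3 -m jog '[{"x":0,"y":0.1,"z":0,"yaw":0,"grip":2},{"x":0,"y":0,"z":0,"yaw":0,"grip":2}]'
```

```text
time: 24.2
tcp_pos: [0.4515, -0.3264, 0.0333]
tcp_rot: [0.509, -0.491, 0.491, -0.509]
wrist_force: [-2.0, 1.0, 6.4]
width: 0.0247
```

Contact: +6.4 N. I'll release, go up and step back to look.

```bash
python3 -m jog '[{"x":0,"y":0,"z":0,"yaw":0,"grip":2.8},{"x":0,"y":0,"z":0,"yaw":0,"grip":3.5},{"x":0,"y":0,"z":0,"yaw":0,"grip":5},{"x":0,"y":0,"z":0,"yaw":0,"grip":5},{"x":0,"y":-1,"z":0,"yaw":0,"grip":5},{"x":0,"y":-3,"z":0,"yaw":0,"grip":5},{"x":0,"y":-4,"z":0,"yaw":0,"grip":5},{"x":0,"y":-4,"z":0,"yaw":0,"grip":5},{"x":0,"y":-4,"z":0,"yaw":0,"grip":5},{"x":0,"y":-2,"z":0,"yaw":0,"grip":5}]'; python3 -m jog '[{"x":2.5,"y":0,"z":0,"yaw":0,"grip":5},{"x":4,"y":0,"z":0,"yaw":0,"grip":5},{"x":4,"y":0,"z":0,"yaw":0,"grip":5},{"x":2,"y":0,"z":0,"yaw":0,"grip":5},{"x":0,"y":0,"z":0,"yaw":0,"grip":5},{"x":0,"y":0,"z":0,"yaw":0,"grip":5}]'; python3 - <<'E'
from h import *
im,d,o=snap('wrist','w18'); np.save('pics/w18w.npy',world('wrist',d,o))
im,d,o=snap('top','t18');np.save('pics/t18w.npy',world('top',d))
im,d,o=snap('scene','s18')
a=np.load('pics/top0w.npy')
b=np.load('pics/t18w.npy')
def rc(w,x0,x1,y0,y1,lo,hi):
    s=w[y0:y1,x0:x1].reshape(-1,3); s=s[(s[:,2]>lo)&(s[:,2]<hi)]
    if len(s)<5: return None
    r=cv2.minAreaRect((s[:,:2]*1000).astype(np.float32)); return np.round(r[0],1),np.round(r[1],1),round(r[2],1),np.median(s[:,2]).round(4)
for n,A in dict(sfence=(135,165,240,360,.05,.08),fence=(98,130,240,360,.05,.08),spost=(478,515,315,385,.055,.085),jar=(285,325,210,245,.05,.08),tip=(335,412,180,240,.05,.08),plate=(240,308,175,224,.009,.03),rack=(135,215,165,220,.03,.08),beaker=(425,465,195,235,.06,.09),cl=(435,478,270,380,.055,.085)).items(): print(n,rc(a,*A),rc(b,*A))
E
```

```text
time: 25.2
tcp_pos: [0.4527, -0.3274, 0.2168]
tcp_rot: [0.509, -0.488, 0.493, -0.509]
wrist_force: [1.1, -0.6, -0.6]
width: 0.0501
time: 25.8
tcp_pos: [0.4556, -0.4505, 0.2123]
tcp_rot: [-0.509, 0.491, -0.49, 0.509]
wrist_force: [-0.1, 0.3, 0.3]
width: 0.0497
sfence (array([507.2, 328.4]), array([139.9,  13.5]), 6.5, np.float64(0.0656)) (array([507.5, 328. ]), array([140.3,  14.4]), 6.7, np.float64(0.0654))
fence None (array([512. , 417.5]), array([138.9,  13.9]), 4.4, np.float64(0.0654))
spost (array([ 439.1, -410.9]), array([23.4, 25.2]), 27.3, np.float64(0.0697)) (array([ 439.1, -410.2]), array([22.8, 24.2]), 26.2, np.float64(0.0706))
jar (array([663.1,  -3.7]), array([43.3, 43.4]), 45.1, np.float64(0.0657)) (array([662.8,  -4. ]), array([43.6, 42.9]), 43.0, np.float64(0.0658))
tip (array([ 707.7, -152.8]), array([ 89.1, 122.1]), 0.2, np.float64(0.0587)) (array([ 707.8, -152.6]), array([ 88.2, 121.9]), 0.6, np.float64(0.0589))
plate (array([744.3,  63.8]), array([ 96.9, 128.9]), 3.9, np.float64(0.016)) (array([742.9,  63.6]), array([ 93.6, 128.8]), 3.9, np.float64(0.0161))
rack (array([750. , 279.4]), array([ 63. , 152.4]), 7.8, np.float64(0.0475)) (array([749.6, 279.8]), array([ 62.7, 153.2]), 7.5, np.float64(0.0475))
beaker (array([ 698., -307.]), array([64.1, 64.8]), 48.5, np.float64(0.0729)) (array([ 697.8, -306.5]), array([64.4, 64.2]), 28.8, np.float64(0.0732))
cl None (array([ 451.2, -324. ]), array([24.8, 23.6]), 0.7, np.float64(0.0705))
```

View pics/w18.png

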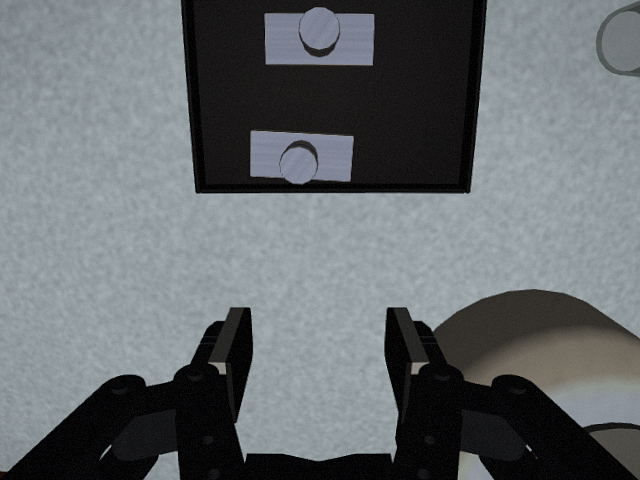

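View pics/s18.png

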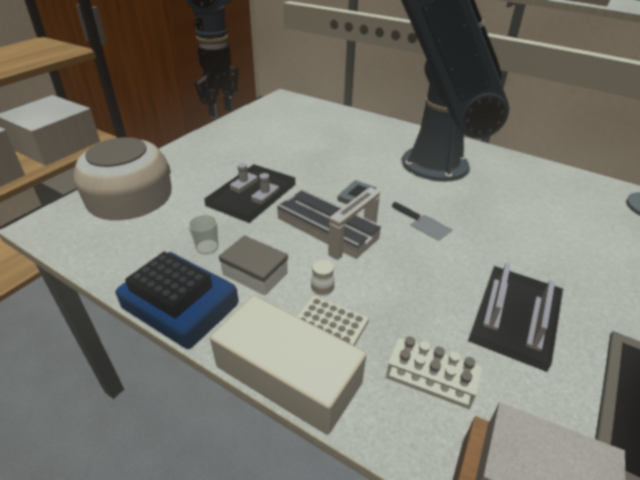

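View pics/t18.png

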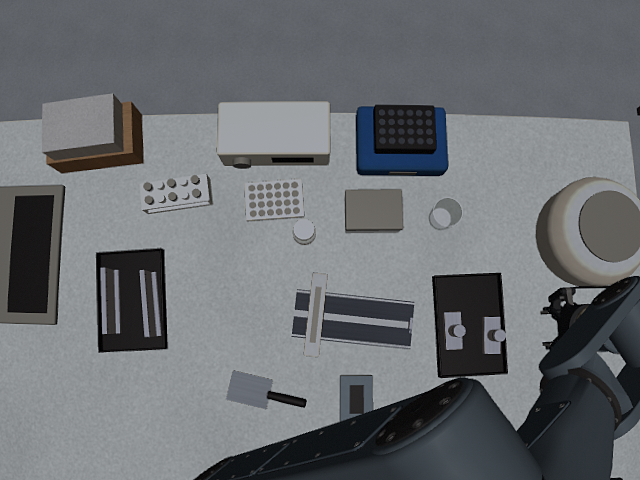

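Both parts stand upright beside their spares. Clamps are at (456,330) and (493,335) in the top view, fences at (110,300) and (150,303). Nothing else moved and the gripper is clear, so I'm handing in.

```bash
python3 -c "
from station import ticket
print(ticket.job_done())"
```

```text
the job is handed in; nothing more can be done
None
```

I finished the job in about 26 s of robot time and handed it in. No verdict came back.

**Fence:** I slid it under the bridge and regripped it on the far side. Then I pulled it clear of the slot, lifted it off and stood it on its foot in the tray with the spare fence. The last check put it at (512, 417) mm with its fin top at 65 mm, which is upright on the tray floor.

**Clamp:** It stands on its base beside the spare clamp, with its post at (451, −324) mm and its top at 70 mm.

**Last checks:**
- **Other items:** The spares, jar, tip box, tube rack and beaker stayed within about 1 mm of where they started. The well plate read 1.4 mm different; its measured outline also changed, so I put that down to measurement noise.
- **Forces:** Wrist readings at the end of each move never passed about 7 N, and I saw no sign of contact with the bridge.
- **Gripper:** It was open, empty and clear of everything at the end.

**What disagreed:** The first move call was refused because its rows left out some keys, so nothing moved. The top and wrist cameras differed by 1–2 mm on some positions, which is within their calibration.

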